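# Seat a moulded housing in the checking fixture

## Task

Get the black moulded housing located for measuring: push it along the stone plate until its long side is flush against the back fence, then push the blue jaw along the fence until the housing is caught between the jaw and the end stop with no gap at the jaw, the stop or the fence. Only push with the fingers: do not pick up or tip the housing, and leave the gauges and the other things lying about where they are.

Things in the scene. Friction and masses are not known exactly. Their poses are not given: they have to be found in the camera images.
- fixture: Fixed checking fixture: a pale stone plate 260 (x) x 380 (y) x 15 mm high, origin at the centre of its underside on the table. Its x axis points to the back fence, a steel bar 25 mm high above the plate and 20 mm thick, whose face towards the plate is at x = +85 mm and runs from y = -180 to +165 mm. The end stop, a steel bar of the same height and thickness, has its face at y = +145 mm and runs along x from -5 to +85 mm.
- seat (a point): Point on the fixture where the housing's middle lies when it is seated in the corner of fence and end stop: x = 45, y = 90, z = 29 mm in the fixture's frame. Axes as the fixture's.
- housing: Loose black moulded housing, a block 80 (x) x 110 (y) x 28 mm high with a round raised rim 60 mm across (6 mm higher) and four small bosses on top; about 250 g. Origin at the centre of its underside. It starts flat on the plate, its axes turned up to 0.35 rad from the fixture's; the long side on its +x goes against the fence, the short side on its +y against the end stop.
- housing_mid (a point): The middle of the housing's block, 14 mm above its underside. Axes as the housing's.
- jaw (a joint): Travel (m) of the blue sliding jaw along the fixture's +y, beside the fence. It runs 1.5 mm above the plate and cannot be lifted; stiff (3 N of friction plus 8 N per m/s), it stays where it is left. Its face towards the end stop is at fixture y = -115 mm + travel, so it touches the seated housing at a travel of 0.150; the limits are 0 and 0.180. It will push the housing ahead of it along the fence.
- jaw_back (a point): Centre of the jaw's back face (the one to push, facing the fixture's -y). The jaw is 55 mm wide (fixture x = 25 to 80 mm), 20 mm thick and its top is 43.5 mm above the plate; this point is 22.5 mm above the plate. Axes as the fixture's.
- plug_gauge: Bystander: loose upright steel plug gauge on the plate, 28 mm across, 46 mm high. Origin under its centre.
- gauge_block: Bystander: loose brass-coloured gauge block on the plate, 30 x 12 x 22 mm high. Origin under its centre.
- caliper: Bystander: caliper lying on the table beside the plate, 200 mm along its x, about 65 mm wide, 12 mm high. Origin under the beam's centre.
- connector_a: Bystander: small black connector on the table, 45 x 28 x 17 mm high. Origin under its centre.
- connector_b: Bystander: the same, another one.
- marker: Bystander: white marker pen with red cap lying on the table, 120 mm along its x, 14 mm high. Origin under the white barrel's centre.
- stamp: Bystander: orange stamp standing on the table, 30 x 30 x 40 mm high. Origin under its centre.
Not all that is in view belongs to the job. What is meant by the housing is not pink or red, and is the smaller of those in its own colour.

How it is judged (in metres and radians):
On the way, in this order (a step that is already met when the one before it is completed fails the run):
1. the housing lies flush against the back fence (x of housing_mid in the frame of seat between -0.003 and 0.003 m and angle between the x axis of housing and the x axis of fixture, either way round below 0.04 rad), for 0.2 s.
2. the jaw holds the housing against the end stop (all of step 1 and y of housing_mid in the frame of seat between -0.003 and 0.003 m and value of joint jaw above 0.147 m), for 0.2 s.
At the end, for the whole second after the job is handed in: The housing lies flat and at rest with its middle within 3 mm of the seat along each axis and square to the fixture within 0.04 rad, and the jaw is up against it (travel at least 0.147) (all of step 2 and z of housing_mid in the frame of seat between -0.003 and 0.003 m and linear speed of housing below 0.01 m/s and velocity of joint jaw below 0.01 m/s); the robot touches nothing.
It fails at once if the housing is lifted off the plate (z of housing_mid in the frame of seat above 0.008 m).
It fails at once if the housing is tipped (angle between housing's own z axis and vertical above 0.15 rad).
It fails at once if a gauge on the plate is moved by more than 20 mm (distance of any of plug_gauge, gauge_block from where it was at the start of the episode above 0.02 m).
It fails at once if another thing on the table is moved by more than 20 mm (distance of any of caliper, connector_a, connector_b, marker, stamp from where it was at the start of the episode above 0.02 m).
It also fails if it takes over 54 s, if anything falls off the work surface, if the arm or the gripper's body presses on something with over 40 N, if the wrist force passes 120 N, or if a joint passes its speed limit or range.

## Robot

A 6-joint arm with a two-finger parallel gripper is mounted at the origin on the work surface. World frame = base frame: x ahead of the robot, y to its left, z up, the work surface at z = 0. Lengths are in mm, angles in rad, forces in N, time in s.
With the tool pointing down it reaches from about 300 to 775 mm from the base axis. Payload 14.6 kg.
Tool frame: the origin (TCP) lies on the mounting face of the last link; the fingertips stand 199 mm ahead of it and the grasp point (between the pads) lies 180 mm ahead of it; z points along the fingers, y is the line along which they close (so a half turn about z gives the same grasp; the last joint's range is limited). The gripper opens to 94 mm and grips with 3 to 60 N. Pads are 16 mm wide; open, the fingers measure 119 mm over their backs; the gripper's body (75 mm by 177 mm) begins 78 mm behind the grasp point.
Start: joints at [1.183, 0.3, 1.521, -0, 1.321, -0.067], TCP at [173.427, 521.933, 404.646] pointing down, gripper open.
Joint ranges: [-3.03, 3.03], [-0.79, 2.21], [0.23, 2.52], [-1.04, 4.18], [0, 3.07], [-2.55, 2.55]. Speed limits (rad/s): [2.22, 2.22, 2.57, 3.14, 3.14, 3.14].

## Interface

Orientations are given as [roll, pitch, yaw] about the fixed x, y, z axes, in that order (R = Rz(yaw) Ry(pitch) Rx(roll)).
In Python, from cell import manip gives the robot as it stands. The module is installed in compiled form; this text tells all that it offers.
- The arm moves only by the shell command python3 -m creep 'ROWS' [FORCE]. ROWS is a JSON object of lists of equal length, an entry for each row: "slide": the shift along the world's x, y, z in cm, a list of three; "turn": the turn about the world's z in rad; "claw": the opening, from 0 (shut) to 1 (fully open). A call has 1 to 8 rows; each row shifts and turns the commanded pose from where the row before left it; what a row does not reach is not made up. A row lasts 1/8 s, in which the tool goes at most 62.5 mm and 10.7 degrees, less where a joint would pass 70% of its speed; a pose out of reach is approached as far as the arm can. A call with a gripper value outside its range is refused whole. The fingers move at their own pace and stop on an object; FORCE is the grip in N (left out, the last holds). Time passes only in rows, so rows that do not move let the fingers close. It gives the time, the measured TCP pose, the force, the opening and the grip force at its end, in the units of the state.
- manip.read_state(): the state, without advancing time (a new reading comes with each control period).
- manip.camera(name): name is "scene" or "top" or "wrist"; returns (picture, depth): 480x640x3 uint8, red, green, blue; 480x640 float32, mm along the optical axis (not along the pixel's ray), 0 where there is no reading.
- manip.calibration(name): a dict with "intrinsics" (3x3 intrinsics, pixels), "k1" (the pictures are not rectified: a ray, as slopes to the right and down, at radius r is drawn at 1 + k1 r^2 times it, then the intrinsics apply), "pose" (4x4, takes a point from camera to world coordinates). Camera axes: x right, y up, looking along -z (the intrinsics and any distortion apply to the point x, -y, -z); pixel columns grow to the right and rows downward; lengths in mm; the calibration is good to about 2 mm. A picture is of the moment at which its call begins: read the wrist's pose just before it. calibration takes no time and is no camera call; for the wrist camera it gives the pose at the moment of the call.
- manip.sign_off(): hands the job in; it is judged then, once.
Trained networks look in the newest picture that a camera, given by its name, has taken for a name from the list of things; names that differ only in an ending like _2 or _b are one class to them, and where a whole thing is asked for, a point or a joint stands for the part that bears it (a point fixed in the world has none). Each returns a list of dicts, best first, with "score" (0 to 1); they miss things now and then, are a little off and sometimes report something else, mostly with a low value. They report only what shows in the picture. A call takes as long as a camera call. They do not tell look-alikes from the thing itself.
- manip.cut_out(query, camera): "mask" (480x640 bool, what is visible of it) and "position" ([column, row] in pixels, amid what is visible of it).
The state is a dict: "clock": time; "joints": joint angles; "qd": joint speeds; "effort": joint torques, N m; "eef_pos": TCP position; "eef_rot": TCP orientation; "wrist_force": force on the tool from outside, world axes, zero at the start; "moment": the same for the moment, N m; "finger_gap": finger opening in mm; "finger_force": force on a finger pad.
Only numpy, scipy, OpenCV 4.12 (cv2) and the standard library are available. Lean on these libraries where they do the work, as an engineer would, in place of code of your own. Each camera call takes 0.05 s, during which the arm holds its last target. There are 200 camera calls.

## Working session

There is one attempt and no reset: what is moved stays moved. The work goes in short steps, Python scripts to look and compute and a shell command to move; the robot and the scene stay as the last step left them, time stands still between calls to the robot, and variables do not carry over. Pictures are saved under pics/ and viewed, at most 10 in all, crops included, and the job is handed in when it is done.

```bash
mkdir -p pics; cat > h.py <<'E'
from cell import manip
import numpy as np, cv2
def ray(cam,uv,c=None):
    c=c or manip.calibration(cam);K=np.array(c["intrinsics"]);k=c["k1"];P=np.array(c["pose"])
    uv=np.atleast_2d(np.array(uv,float))
    d=np.c_[(uv[:,0]-K[0,2])/K[0,0],(uv[:,1]-K[1,2])/K[1,1]];s=d.copy()
    for _ in range(20): s=d/(1+k*(s**2).sum(1,keepdims=True))
    return P[:3,3],np.c_[s[:,0],-s[:,1],-np.ones(len(s))]@P[:3,:3].T
def atz(cam,uv,z):
    o,d=ray(cam,uv); return o+d*((z-o[2])/d[:,2])[:,None]
def atd(cam,uv,depth):
    o,d=ray(cam,uv); uv=np.atleast_2d(uv).astype(int)
    return o+d*depth[uv[:,1],uv[:,0]][:,None]
E
python3 - <<'E'
from h import *
for n in ("top","scene"):
    p,d=manip.camera(n); cv2.imwrite(f"pics/{n}0.png",p[:,:,::-1]); np.save(n+"d.npy",d)
    c=manip.calibration(n);print(n,np.round(c["pose"],2).tolist())
    for q in ("fixture","housing","jaw","plug_gauge","gauge_block","caliper","connector_a","marker","stamp"):
        for r in manip.cut_out(q,n):
            uv=r["position"]; m=r["mask"]; 
            print(q,round(r["score"],2),np.round(uv),m.sum(),np.round(atd(n,uv,d)[0]))
s=manip.read_state();print(s["clock"],s["eef_pos"],s["eef_rot"],s["finger_gap"])
E
```

```text
top [[-0.01, 0.99, -0.17, 335.82], [-1.0, -0.01, 0.01, 50.12], [0.01, 0.17, 0.99, 1048.54], [0.0, 0.0, 0.0, 1.0]]
fixture 0.63 [349. 212.] 14604 [586. -37.  15.]
housing 0.94 [323. 236.] 1634 [520.  27.  51.]
housing 0.86 [264. 330.] 1760 [308. 165.  37.]
housing 0.71 [111. 340.] 3772 [291. 500.  47.]
housing 0.55 [438. 341.] 3511 [ 279. -228.   46.]
jaw 0.78 [393. 191.] 301 [ 626. -138.   55.]
plug_gauge 0.56 [402. 255.] 121 [ 473. -151.   61.]
gauge_block 0.6 [407. 227.] 73 [ 544. -174.   28.]
caliper 0.64 [480. 243.] 882 [ 508. -353.    8.]
connector_a 0.75 [164. 287.] 239 [409. 403.  12.]
connector_a 0.67 [512. 328.] 273 [ 305. -406.   18.]
marker 0.72 [163. 220.] 273 [570. 411.  12.]
stamp 0.49 [175. 330.] 258 [311. 363.  40.]
scene [[0.43, -0.67, 0.61, 1305.29], [0.9, 0.32, -0.28, -308.62], [-0.01, 0.67, 0.74, 1039.59], [0.0, 0.0, 0.0, 1.0]]
fixture 0.84 [298. 302.] 13294 [603. -41.  15.]
fixture 0.25 [309. 268.] 1539 [547.  14.  47.]
housing 0.91 [321. 201.] 982 [336. 144.  34.]
housing 0.77 [430. 160.] 1633 [330. 493.  48.]
housing 0.71 [176. 241.] 2294 [ 322. -247.   46.]
housing 0.58 [306. 266.] 1450 [540.  10.  51.]
jaw 0.58 [264. 320.] 314 [ 644. -137.   57.]
jaw 0.35 [150. 322.] 865 [ 507. -365.   12.]
plug_gauge 0.75 [232. 274.] 162 [ 482. -156.   47.]
gauge_block 0.64 [231. 302.] 103 [ 548. -183.   33.]
caliper 0.71 [152. 323.] 939 [ 507. -362.   10.]
caliper 0.5 [262. 318.] 326 [ 638. -140.   60.]
connector_a 0.72 [113. 269.] 217 [ 311. -410.   13.]
connector_a 0.51 [415. 197.] 158 [415. 395.  11.]
marker 0.67 [448. 238.] 258 [573. 400.  -1.]
marker 0.61 [265. 318.] 305 [ 639. -134.   56.]
stamp 0.46 [384. 178.] 190 [318. 353.  24.]
1.0 [173.41844849 521.9427195  404.64327694] [-3.14159088e+00  5.26716513e-07  2.82082500e+00] 93.94366853714516
```

```bash
python3 - <<'E'
import cv2
p=cv2.imread("pics/top0.png");cv2.imwrite("pics/t1.png",cv2.resize(p[130:390,80:540],None,fx=1.73,fy=1.73,interpolation=cv2.INTER_CUBIC))
cv2.imwrite("pics/t2.png",cv2.resize(p[155:275,280:440],None,fx=5,fy=5,interpolation=cv2.INTER_CUBIC))
E
```

```text
(no output)
```

View pics/t1.png

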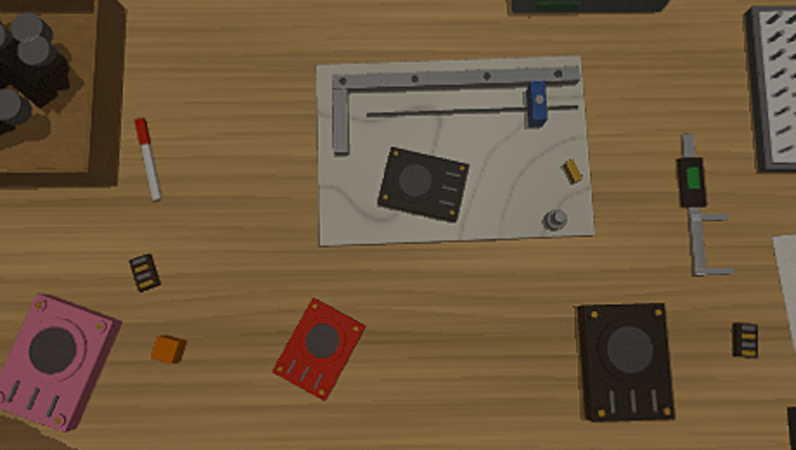

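View pics/t2.png

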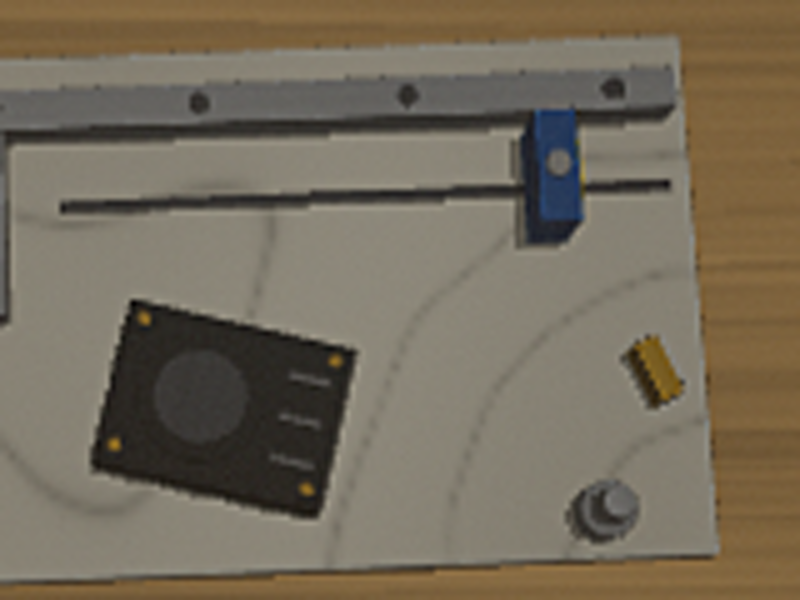

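The candidates for the housing are pink (111,340), red (264,330), the large black one (438,341) and the small black one on the plate (323,236). The close crop shows the last is the smaller black housing, so I choose it. It sits on the plate with the rim towards the end stop, turned about -0.26 rad from the fixture. The jaw is at (393,191), and the gauges are well clear at (402,255) and (407,227).

```bash
python3 - <<'E'
from h import *
p=cv2.imread("pics/top0.png");hsv=cv2.cvtColor(p,cv2.COLOR_BGR2HSV)
roi=np.zeros(p.shape[:2],np.uint8);roi[140:290,240:450]=1
def fit(m,z):
    n,l,s,_=cv2.connectedComponentsWithStats(m.astype(np.uint8)*roi); i=1+s[1:,4].argmax()
    ys,xs=np.nonzero(l==i); h=cv2.convexHull(np.c_[xs,ys].astype(np.int32))[:,0]
    w=atz("top",h,z)[:,:2]; r=cv2.minAreaRect(w.astype(np.float32)); print(np.round(r[0],1),np.round(r[1],1),r[2], np.round(np.radians(r[2]),3)); return r
fit((hsv[:,:,1]<60)&(hsv[:,:,2]>90),15)
fit((hsv[:,:,2]<70)&(np.indices(roi.shape)[0]>205),43)
c=manip.calibration("top")
E
```

```text
[577.4 -18.5] [259.  378.3] 1.706795334815979 0.03
[520.9  24.8] [109.8  83.3] 76.40766906738281 1.334
```

```bash
python3 -m creep '{"slide":[[2.7,-5,0],[2.7,-5,0],[2.7,-5,0],[2.7,-5,0],[2.7,-5,0],[2.7,-5,0],[2.7,-5,0],[2.7,-5,0]],"turn":[0.044,0.044,0.044,0.044,0.044,0.044,0.044,0.043],"claw":[0.64,0.64,0.64,0.64,0.64,0.64,0.64,0.64]}' 20
python3 -m creep '{"slide":[[2.8,-5,0],[2.9,-5,0],[0,0,0],[0,0,-5],[0,0,0]],"turn":[0,0,0,0,0],"claw":[0.64,0.64,0.64,0.64,0.64]}'
python3 - <<'E'
from h import *
s=manip.read_state();print(s["clock"],s["eef_pos"],s["eef_rot"],s["finger_gap"])
p,d=manip.camera("wrist");cv2.imwrite("pics/w1.png",p[:,:,::-1])
E
```

```text
clock: 2.0
eef_pos: [389.9, 120.1, 405.0]
eef_rot: [3.141, 0.001, -3.11]
wrist_force: [0.6, 0.6, 0.8]
finger_gap: 59.8
finger_force: 0.0
clock: 2.62
eef_pos: [445.7, 22.5, 352.7]
eef_rot: [3.141, -0.005, -3.111]
wrist_force: [0.4, -0.3, -0.2]
finger_gap: 60.3
finger_force: 0.0
2.625 [445.72189815  22.48551096 352.65083594] [ 3.14113336 -0.00544074 -3.11091418] 60.27010906416819
```

View pics/w1.png

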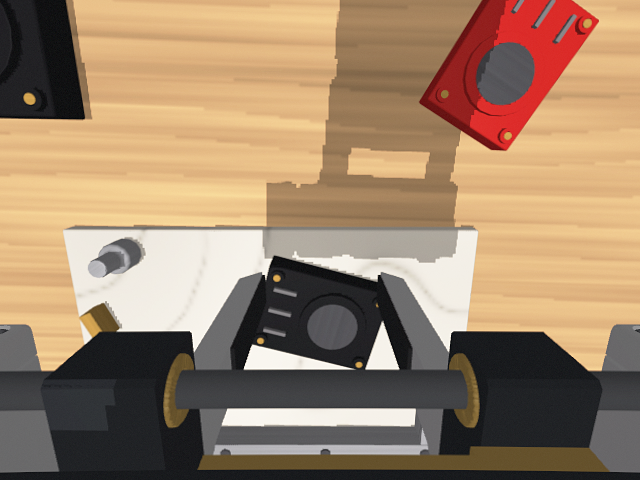

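The wrist view shows the housing between column 245 and 385. Its nearest corner is at (275,257), about 25 mm inside the plate edge at row 228. The fingers come down just outside that edge.

```bash
python3 -m creep '{"slide":[[-0.6,0,-4],[0,0,-4],[0,0,-3],[0,0,-2.1],[0,0,0],[0,0,0]],"turn":[0,0,0,0,0,0],"claw":[0.64,0.64,0.64,0.64,0.64,0.64]}'
python3 - <<'E'
from h import *
p,d=manip.camera("top");cv2.imwrite("pics/t3.png",cv2.resize(p[130:300,240:450,::-1],None,fx=3.5,fy=3.5))
E
```

```text
clock: 3.42
eef_pos: [441.0, 22.2, 225.4]
eef_rot: [-3.141, 0.002, -3.111]
wrist_force: [0.2, 0.3, -0.2]
finger_gap: 60.1
finger_force: 0.0
```

View pics/t3.png

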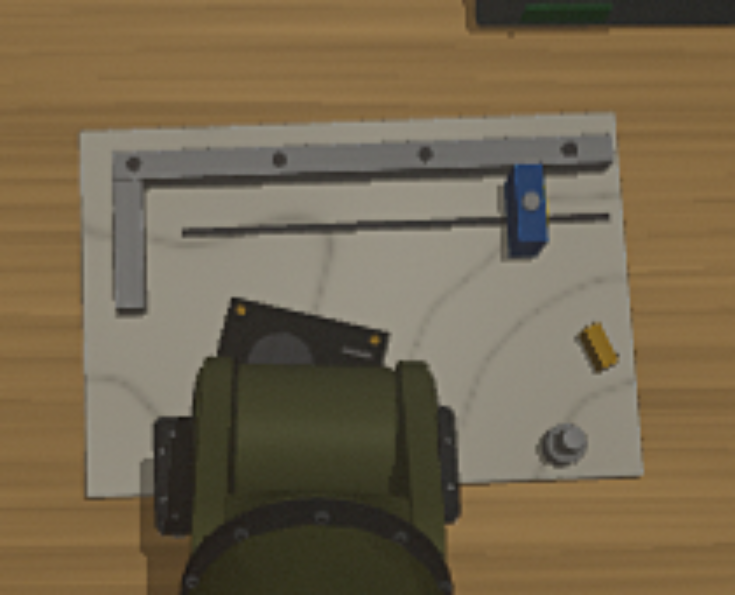

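The arm is just behind the housing, and the housing hasn't moved. Pushing towards the fence.

```bash
python3 -m creep '{"slide":[[1.2,0.04,-0.4],[1.2,0.04,0],[1.2,0.04,0],[1.2,0.04,0],[1.2,0.04,0],[1.2,0.04,0],[1.2,0.04,0],[1.2,0.04,0]],"turn":[0,0,0,0,0,0,0,0],"claw":[0.64,0.64,0.64,0.64,0.64,0.64,0.64,0.64]}'
python3 -m creep '{"slide":[[1,0.03,0],[0.7,0.02,0],[0.5,0.02,0],[0.4,0.01,0],[0.2,0,0],[0,0,0]],"turn":[0,0,0,0,0,0],"claw":[0.64,0.64,0.64,0.64,0.64,0.64]}'
```

```text
clock: 4.47
eef_pos: [537.2, 25.2, 219.6]
eef_rot: [3.142, 0.0, -3.111]
wrist_force: [-2.5, -0.4, 2.5]
finger_gap: 60.3
finger_force: 1.2
clock: 5.22
eef_pos: [564.5, 26.0, 219.7]
eef_rot: [-3.142, 0.001, -3.111]
wrist_force: [0.3, 0.4, 0.4]
finger_gap: 60.3
finger_force: 0.0
```

```bash
python3 -m creep '{"slide":[[0.3,0.01,0],[0.3,0.01,0],[0.2,0,0],[0,0,0]],"turn":[0,0,0,0],"claw":[0.64,0.64,0.64,0.64]}'; python3 -m creep '{"slide":[[0.15,0,0],[0.1,0,0]],"turn":[0,0],"claw":[0.64,0.64]}'
python3 - <<'E'
from h import *
p,d=manip.camera("scene");cv2.imwrite("pics/s1.png",cv2.resize(p[200:380,190:390,::-1],None,fx=3.3,fy=3.3))
E
```

```text
clock: 5.72
eef_pos: [571.9, 26.2, 219.6]
eef_rot: [3.141, -0.004, -3.111]
wrist_force: [-15.2, 0.4, 10.4]
finger_gap: 59.6
finger_force: 7.2
clock: 5.98
eef_pos: [573.2, 26.2, 219.7]
eef_rot: [3.141, -0.01, -3.111]
wrist_force: [-40.0, -0.6, 29.5]
finger_gap: 60.2
finger_force: 19.8
```

View pics/s1.png

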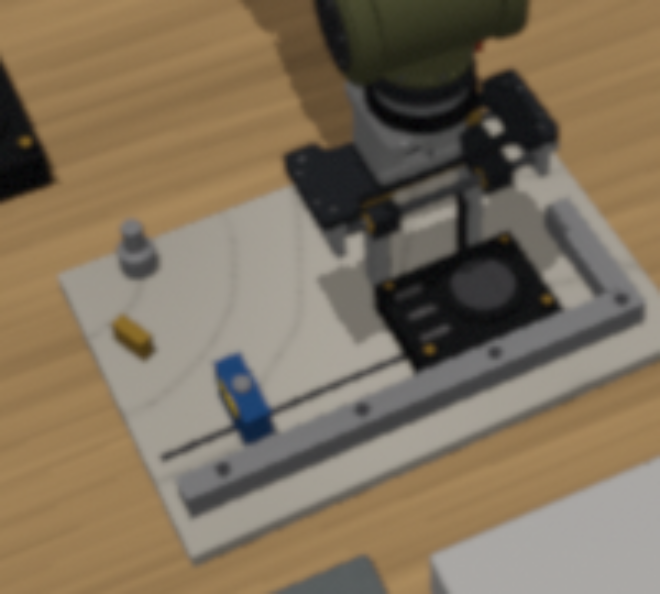

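The housing lies along the fence with its long side against it, and the force rose to 40 N at the predicted position. Next I back off and go behind the jaw.

```bash
python3 -m creep '{"slide":[[-0.5,0,0],[-1.5,0,0],[-2,0,0],[0,0,4],[0,0,4],[0,0,0],[0,-4,0],[1.5,-4,0]],"turn":[0,0,0,0,0,0,0,0],"claw":[0.64,0.64,0.64,0.64,0.64,0,0,0]}' 30
python3 -m creep '{"slide":[[4,-4.3,0],[4,-4,0],[4.6,-4,0],[0,0,0],[0,0,0],[0,0,0]],"turn":[0,0,0,0,0,0],"claw":[0,0,0,0,0,0]}'
python3 - <<'E'
from h import *
p,d=manip.camera("scene");q,d=manip.camera("top")
cv2.imwrite("pics/m1.png",np.hstack([cv2.resize(p[200:400,190:390,::-1],(400,400)),cv2.resize(q[130:290,290:450,::-1],(400,400))]))
E
```

```text
clock: 7.02
eef_pos: [549.7, -54.6, 298.9]
eef_rot: [3.141, -0.001, -3.11]
wrist_force: [0.8, -0.0, 0.5]
finger_gap: 33.5
finger_force: 0.0
clock: 7.78
eef_pos: [675.5, -175.9, 299.9]
eef_rot: [3.142, -0.0, -3.111]
wrist_force: [-0.2, -0.1, 0.5]
finger_gap: 0.2
finger_force: 0.0
```

View pics/m1.png

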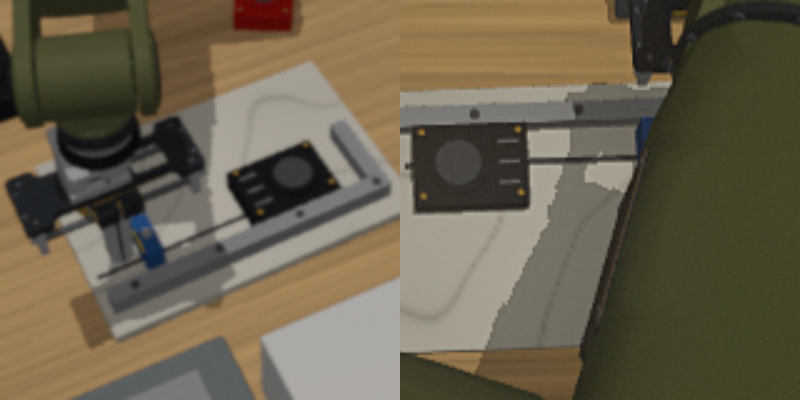

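The housing is still flush. My x sum came out 4 cm too far, so I correct that before going down.

```bash
python3 -m creep '{"slide":[[-4.1,-0.2,0],[0,0,0],[0,0,-2],[0,0,-2],[0,0,-2],[0,0,-1.5],[0,0,0],[0,0,0]],"turn":[0,0,0,0,0,0,0,0],"claw":[0,0,0,0,0,0,0,0]}'
python3 -m creep '{"slide":[[0,1,0],[0,1,0],[0,1,0],[0,1,0]],"turn":[0,0,0,0],"claw":[0,0,0,0]}'
```

```text
clock: 8.88
eef_pos: [635.1, -178.9, 225.2]
eef_rot: [-3.141, 0.001, -3.111]
wrist_force: [0.8, -0.1, 0.2]
finger_gap: 0.3
finger_force: 0.0
clock: 9.38
eef_pos: [634.9, -138.2, 225.0]
eef_rot: [-3.141, 0.0, -3.111]
wrist_force: [-1.3, -3.8, 2.0]
finger_gap: 0.4
finger_force: 1.8
```

```bash
python3 -m creep '{"slide":[[-0.04,1.2,0],[-0.04,1.2,0],[-0.04,1.2,0],[-0.04,1.2,0],[-0.04,1.2,0],[-0.04,1.2,0],[-0.04,1.2,0],[-0.04,1.2,0]],"turn":[0,0,0,0,0,0,0,0],"claw":[0,0,0,0,0,0,0,0]}'
python3 -m creep '{"slide":[[-0.03,0.8,0],[-0.03,0.6,0],[0,0.4,0],[0,0.2,0],[0,0,0]],"turn":[0,0,0,0,0],"claw":[0,0,0,0,0]}'
```

```text
clock: 10.38
eef_pos: [631.7, -42.2, 224.6]
eef_rot: [-3.141, 0.0, -3.111]
wrist_force: [4.6, -4.8, 2.0]
finger_gap: 0.4
finger_force: 2.6
clock: 11.0
eef_pos: [631.0, -22.3, 224.5]
eef_rot: [3.141, -0.0, -3.111]
wrist_force: [0.2, -1.9, 1.2]
finger_gap: 0.3
finger_force: 1.0
```

```bash
python3 -m creep '{"slide":[[0,0.3,0],[0,0.2,0],[0,0.2,0],[0,0,0]],"turn":[0,0,0,0],"claw":[0,0,0,0]}';python3 -m creep '{"slide":[[0,0.15,0],[0,0.1,0],[0,0,0]],"turn":[0,0,0],"claw":[0,0,0]}'
```

```text
clock: 11.5
eef_pos: [631.0, -15.7, 224.5]
eef_rot: [-3.142, -0.001, -3.111]
wrist_force: [-0.3, -3.6, 2.2]
finger_gap: 0.3
finger_force: 1.9
clock: 11.88
eef_pos: [631.0, -14.7, 224.5]
eef_rot: [-3.139, -0.001, -3.112]
wrist_force: [-1.5, -16.4, 3.0]
finger_gap: 0.6
finger_force: 8.3
```

```bash
python3 -m creep '{"slide":[[0,0.1,0],[0,0.05,0],[0,0,0],[0,0,0]],"turn":[0,0,0,0],"claw":[0,0,0,0]}'
python3 -m creep '{"slide":[[0,-0.3,0],[0,-1.5,0],[0,-2,0],[0,0,4],[0,0,5],[-3,0,5],[-5,0,0],[-5,0,0]],"turn":[0,0,0,0,0,0,0,0],"claw":[0,0,0,0,0,0,0,0]}'
python3 -m creep '{"slide":[[-5,-3,0],[-5,-5,0],[-5,-5,0],[0,-5,0],[0,-5,0],[0,0,0],[0,0,0]],"turn":[0,0,0,0,0,0,0],"claw":[0,0,0,0,0,0,0]}'
python3 - <<'E'
from h import *
p,d=manip.camera("scene");q,d=manip.camera("top")
cv2.imwrite("pics/m2.png",np.hstack([cv2.resize(p[240:360,230:350,::-1],(400,400)),cv2.resize(q[150:250,270:370,::-1],(400,400))]))
E
```

```text
clock: 12.38
eef_pos: [631.0, -14.3, 224.5]
eef_rot: [-3.137, -0.001, -3.113]
wrist_force: [-1.9, -25.8, 1.8]
finger_gap: 0.5
finger_force: 12.9
clock: 13.38
eef_pos: [499.5, -50.6, 364.9]
eef_rot: [3.142, 0.001, -3.112]
wrist_force: [0.3, -0.2, 0.7]
finger_gap: 0.5
finger_force: 0.0
clock: 14.25
eef_pos: [362.4, -268.2, 364.4]
eef_rot: [3.141, -0.0, -3.112]
wrist_force: [-0.4, -0.5, -0.0]
finger_gap: 0.2
finger_force: 0.0
```

View pics/m2.png

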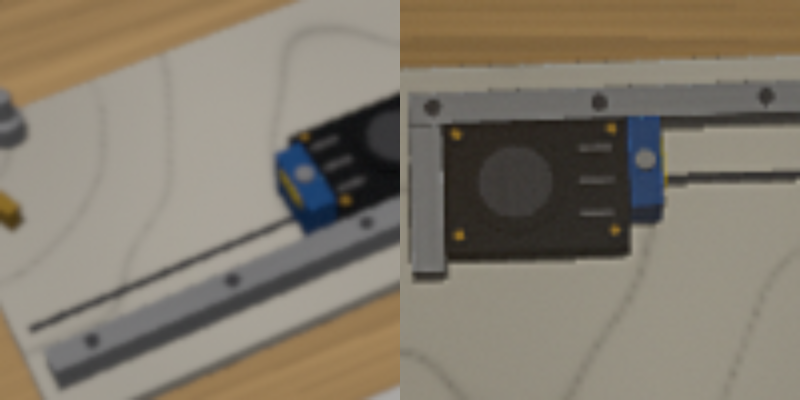

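The housing looks caught between jaw, stop and fence with no visible gaps. I'll do one numeric check, relative to the fixture, before handing in.

```bash
python3 - <<'E'
from h import *
q,d=manip.camera("top");hsv=cv2.cvtColor(q,cv2.COLOR_RGB2HSV)
m=(hsv[:,:,2]<70).astype(np.uint8);m[:,:278]=0;m[:,335:]=0;m[:176]=0;m[225:]=0
m=cv2.morphologyEx(m,cv2.MORPH_OPEN,np.ones((7,7)))
ys,xs=np.nonzero(m);r=cv2.minAreaRect(atz("top",np.c_[xs,ys],43)[:,:2].astype(np.float32));print(r,np.radians(r[2]))
g=np.array(r[0])-[577.4,-18.5];c,s=np.cos(.03),np.sin(.03);print(c*g[0]+s*g[1],-s*g[0]+c*g[1])
E
```

```text
((616.64306640625, 71.39321899414062), (109.5537109375, 83.37855529785156), 89.57861328125) 1.5634417411285337
41.9218004193227 88.67565467306318
```

```bash
python3 - <<'E'
from h import *
q=np.mean([manip.camera("top")[0].astype(float) for _ in range(3)],0)
g=cv2.cvtColor(q.astype(np.uint8),cv2.COLOR_RGB2GRAY).astype(float)
def edge(c0,c1,r0,r1,sign,z):
    pts=[]
    for c in range(c0,c1):
        w=np.clip(sign*np.diff(g[r0:r1,c]),0,None);k=w.argmax();a=slice(max(k-1,0),k+2)
        pts.append([c,r0+.5+(np.arange(len(w))[a]*w[a]).sum()/w[a].sum()])
    W=atz("top",np.array(pts),z)[:,:2];f=np.polyfit(W[:,1],W[:,0],1);res=W[:,0]-np.polyval(f,W[:,1])
    ok=abs(res)<2;f=np.polyfit(W[ok,1],W[ok,0],1)
    print("yaw",round(-f[0],4),"x at y=72:",round(np.polyval(f,72),1),ok.sum(),len(ok))
edge(285,324,205,222,1,15)    # housing front bottom edge (dark->plate)
edge(285,324,176,186,-1,43)   # housing back top edge
edge(285,400,168,178,1,40)    # fence back top edge
edge(270,400,158,172,1,15)    # plate back edge
E
```

```text
yaw 0.0252 x at y=72: 579.9 39 39
yaw 0.0304 x at y=72: 659.6 38 39
yaw 0.0137 x at y=72: 676.0 22 115
yaw 0.0303 x at y=72: 704.0 130 130
```

The housing is square: its yaw is 0.030 rad, the same as the plate's. Its back edge is at x = 659.6 mm and the fence face is at about 659 mm.

```bash
python3 -c "
from cell import manip
print(manip.sign_off())"
```

```text
the job is handed in; nothing more can be done
None
```

The housing is flush against the fence and held between the jaw and the end stop with no visible gap. The arm is clear, the gauges and other things were not touched, and the job is handed in; `sign_off()` returned no verdict.

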